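# Set a stirrer collar on its shaft flat and clamp it

### The arm

A 7-joint arm with a two-finger parallel gripper is mounted at the origin on the work surface. World frame = base frame: x ahead of the robot, y to its left, z up, the work surface at z = 0. Lengths are in m, angles in rad, forces in N, time in s.
With the tool pointing down it reaches from about 0.35 to 0.9 m from the base axis. Payload 8.1 kg.
Tool frame: the origin (TCP) lies on the centre line of the jaws, within the pads' length; the fingertips stand 19 mm ahead of it and the grasp point (between the pads) is the TCP (ctrl.finger_overhang is the distance from the TCP to the fingertips, in m); z points along the fingers, y is the line along which they close (so a half turn about z gives the same grasp; the last joint's range is limited). The gripper opens to 85 mm and grips with 20 to 120 N. Pads are 22 mm wide; open, the fingers measure 114 mm over their backs; the gripper's body (76 mm by 85 mm) begins 54 mm behind the grasp point. The pads swing forward as they close: fully open they stand 13 mm farther back than shut.
Start: joints at [-1.428, 0.434, 0.025, 1.573, -0.012, 1.134, -0.075], TCP at [0.152, 0.606, 0.217] pointing down, gripper open.
Joint ranges: [-2.62, 2.62], [-0.44, 2.09], [-1.27, 1.32], [0.08, 2.57], [-1.32, 4.46], [0.12, 2], [-2.74, 2.74]. Speed limits (rad/s): [2.22, 2.22, 3.01, 3.01, 3.14, 3.14, 3.14].

### API

Orientations are given as a unit quaternion [x, y, z, w].
In Python, from bench import ctrl, camera gives the robot as it stands.
- The arm moves only by the tool step_arm, never from a script. Its argument "plan" is a list of rows, each a list of 6 numbers: the shift along the tool's x, y, z in m, then the turn, a rotation vector about the tool's x, y, z in rad. In form: [[x, y, z, wx, wy, wz], ...]. A call has 1 to 8 rows; each row shifts and turns the commanded pose from where the row before left it, along the tool's axes as they then stand; what a row does not reach is not made up. A row lasts 1/8 s, in which the tool goes at most 62.5 mm and 10.7 degrees, less where a joint would pass 70% of its speed; a pose out of reach is approached as far as the arm can. A call with a gripper value outside its range is refused whole. "claw" is the closure, from 0 (fully open) to 1 (shut), set as the call begins (left out, the last holds). The fingers move at their own pace and stop on an object; "grip_force" is the grip in N (left out, the last holds). Time passes only in rows, so rows that do not move let the fingers close. It gives the time, the measured TCP pose, the force, the opening and the grip force at its end, in the units of the state.
- ctrl.get_obs(): the state, without advancing time (a new reading comes with each control period).
- camera(name): name is "scene" or "side" or "wrist"; returns a dict with "frame" (400x640x3 uint8, red, green, blue), "intrinsics" (3x3 intrinsics, pixels), "extrinsics" (4x4, takes a point from camera to world coordinates). Camera axes: x right, y up, looking along -z (the intrinsics and any distortion apply to the point x, -y, -z); pixel columns grow to the right and rows downward; lengths in m; the calibration is good to about 2 mm. A picture is of the moment at which its call begins. There is no depth.
- ctrl.hand_in(): hands the job in; it is judged then, once.
The state is a dict: "t": time; "q": joint angles; "joint_velocities": joint speeds; "joint_torque": joint torques, N m; "ee_pos": TCP position; "orientation": TCP orientation; "force": force on the tool from outside, world axes, zero at the start; "wrist_torque": the same for the moment, N m; "opening": finger opening in m; "gripper_force": force on a finger pad.
Only numpy, scipy, OpenCV 4.12 (cv2) and the standard library are available. Lean on these libraries where they do the work, as an engineer would, in place of code of your own. Each camera call takes 0.05 s, during which the arm holds its last target. There are 200 camera calls.

### The job

On the white stirrer drive, turn the knurled collar clockwise round its shaft until its sprung set screw drops home in the shaft's flat. Then press the red clamp lever down until it comes to its stop and give it a firm push there, 10 to 20 N and never more than 25 N, so that the screw is tight with the collar still on the flat; do not tighten it anywhere else. Let go of everything and leave the other things on the bench where they are.

Things in the scene. Friction and masses are not known exactly. Their poses are not given: they have to be found in the camera images.
- drive: White bench stirrer drive, fixed to the bench: box 190 x 170 mm, top 74 mm above the bench, with a low round boss (68 mm across) up to 81 mm. Origin: centre of its underside; z up. The vertical shaft stands on its centre.
- shaft_top (a point): Centre of the top end of the fixed vertical steel shaft, 28 mm across, 143 mm above the bench, 15 mm above the collar's top. A flat is milled down its side, 3 mm deep, facing the +x axis of this frame (a red line on the shaft's end points to it). Shoulders beside the flat make a notch for the set screw's sprung nose.
- collar (a joint): Collar angle about the shaft, rad: 0 = screw faces the flat, + = anticlockwise from above. Range -0.6 to 1.6; starts at +0.6 to 1.25, so turn it clockwise. Steady drag 0.15 N m. From 0.4 down the nose drops, drag falls away and the collar tends to slip home by itself; at 0 it is home and turning on takes 0.4 to 0.6 N m; forced farther it climbs out on the other side.
- collar_grip (a point): Point on the axis of the knurled aluminium collar at the height to pinch it, 36 mm above its underside. Collar: round, 48 mm across, 47 mm high, underside 81 mm above the bench. Frame turns with it: z up, +x along the set screw (brass stem, 13 mm above the underside). The lever lies 40 to 58 mm out along +x and runs to +y; the +y and -y sides are free for the fingers.
- lever_pad (a point): Point to press: top of the red paddle (18 x 34 mm) of the set screw's clamp lever, 52 mm along it from the screw's axis, which is 94 mm above the bench. x axis as in collar_grip, y along the lever, z out of its top. Loose, the lever slopes up 16 to 38 degrees; pressed straight down it tightens the screw; this point then moves up to 15 mm outward along the lever.
- clamp_lever: The whole clamp lever, black with the red paddle. Origin on the set screw's axis, 47 mm from the shaft's axis; y along the lever. It swings down with a drag of about 3 to 4 N at the paddle, stays where left, and stops when the screw is tight, within about 10 degrees of level: just where differs each time and must be felt. The stop is firm: force rises steeply.
- spare_collar: Bystander to leave alone: loose aluminium ring, 48 mm across, 30 mm high; origin at its underside centre.
- hex_driver: Bystander to leave alone: screwdriver lying on the bench; origin under its middle, long axis x.
- sample: Bystander to leave alone: amber glass bottle, 60 mm across, 150 mm high; origin at its underside centre.
- beaker: Bystander to leave alone: open glass beaker, 72 mm across, 90 mm high; origin at its underside centre.
- oil_can: Bystander to leave alone: steel can, 66 mm across, 120 mm high; origin at its underside centre.
- parts_tray: Bystander to leave alone: blue open tray, 120 x 160 x 35 mm; origin at its underside centre.

How it is judged:
On the way, in this order (a step that is already met when the one before it is completed fails the run):
1. the collar's set screw is home in the flat, with the lever not yet down (value of joint collar between -0.12 and 0.12 rad and z of lever_pad in the frame of drive above 0.1085 m), for 0.3 s.
2. the lever is down at its stop and pushed there with at least 8 N, the screw still on the flat (value of joint collar between -0.12 and 0.12 rad and z of lever_pad in the frame of drive below 0.1085 m and contact force between clamp_lever and anything else above 8 N), for 0.15 s.
At the end, for the whole second after the job is handed in: The collar is within 0.12 rad of the flat (joint collar), the lever is down near level (lever_pad less than 108.5 mm above the drive's underside), and both are at rest and released (value of joint collar between -0.12 and 0.12 rad and z of lever_pad in the frame of drive below 0.1085 m and velocity of joint collar between -0.05 and 0.05 rad/s and linear speed of clamp_lever below 0.01 m/s); the robot touches nothing.
It fails at once if the lever is pushed with more than 25 N (contact force between clamp_lever and anything else above 25 N).
It fails at once if the screw is tightened while it is more than 0.2 rad off the flat ((value of joint collar above 0.2 rad or value of joint collar below -0.2 rad) and z of lever_pad in the frame of drive below 0.1085 m).
It fails at once if another thing on the bench is moved by more than 30 mm (distance of any of spare_collar, hex_driver, sample, beaker, oil_can, parts_tray from where it was at the start of the episode above 0.03 m).
It also fails if it takes over 66 s, if anything falls off the work surface, if the arm or the gripper's body presses on something with over 40 N, if the wrist force passes 120 N, or if a joint passes its speed limit or range.

## Working session

There is one attempt and no reset: what is moved stays moved. The work goes in short steps, Python scripts to look and compute and a tool call to move; the robot and the scene stay as the last step left them, time stands still between calls to the robot, and variables do not carry over. Pictures are saved under pics/ and viewed, at most 12 in all, crops included, and the job is handed in when it is done.

Besides the shell and the picture viewer there is one more tool, called after ">>>" as name(argument=value, ...), one argument or row to a line, values as JSON. step_arm: Moves the arm, as the interface text tells. Its arguments: {"type":"object","properties":{"plan":{"type":"array"},"claw":{"type":"number"},"grip_force":{"type":"number"}},"required":["plan"]}

```bash
mkdir -p pics; ls
python3 - <<'E'
from bench import ctrl,camera
import cv2
o=ctrl.get_obs();print({k:(o[k]) for k in o})
for n in ("scene","side"):
    c=camera(n);cv2.imwrite(f"pics/{n}0.png",c["frame"][:,:,::-1]);print(n,c["intrinsics"],c["extrinsics"])
E
```

```text
pics
{'t': 0.0, 'q': array([-1.42758805,  0.43520727,  0.02498965,  1.57410537, -0.01159294,
        1.13397712, -0.07511653]), 'joint_velocities': array([ 0.00123066, -0.00094228,  0.00013378,  0.0020249 , -0.00162943,
       -0.00126955, -0.00044385]), 'joint_torque': array([ 6.13657521e-04, -6.70451331e+01,  1.02503445e+00, -3.16214490e+01,
        1.53558754e-02,  1.20712546e-02, -4.01061584e-05]), 'ee_pos': array([0.15202907, 0.60568807, 0.21603274]), 'orientation': array([ 1.22643822e-01,  9.92450447e-01, -7.75876358e-04, -1.81341927e-05]), 'force': array([ 0.91305643,  0.02213207, -0.90621213]), 'wrist_torque': array([-0.02442935, -0.02689285, -0.00200899]), 'gripper_force': 0.0, 'opening': 0.08582319653617876}
scene [[480.14835723   0.         320.35809056]
 [  0.         480.14835723 195.30886325]
 [  0.           0.           1.        ]] [[ 0.40956809 -0.67203732  0.61694394  1.33826097]
 [ 0.91212354  0.28915331 -0.29055295 -0.36902896]
 [ 0.01687104  0.6817303   0.73140903  1.04227184]
 [ 0.          0.          0.          1.        ]]
side [[491.2014941    0.         320.54622027]
 [  0.         491.2014941  207.11264396]
 [  0.           0.           1.        ]] [[ 0.98538261  0.13957974 -0.09766577  0.4346202 ]
 [-0.16966303  0.75243098 -0.63644487 -1.02853713]
 [-0.01534806  0.64371198  0.76511393  1.35051542]
 [ 0.          0.          0.          1.        ]]
```

View pics/scene0.png

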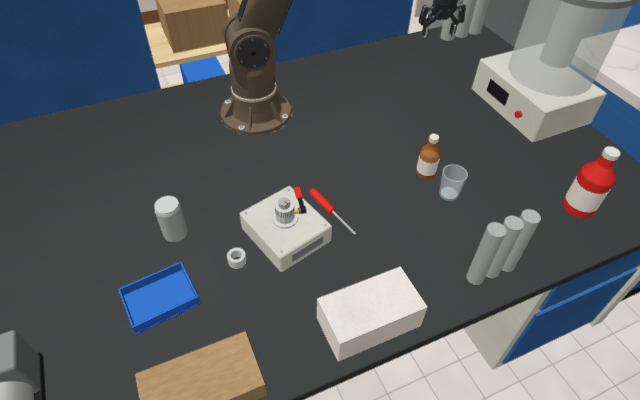

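View pics/side0.png

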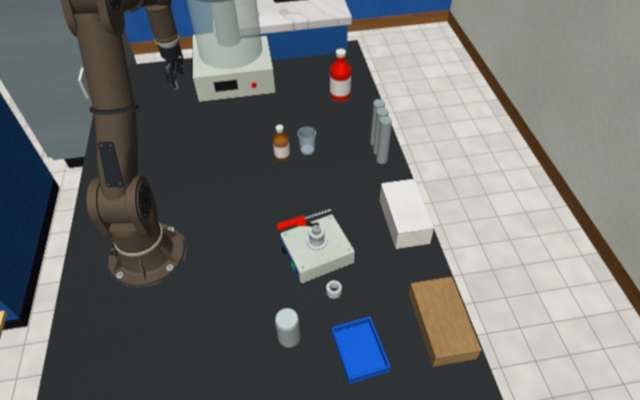

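The scene view shows the drive at about (285,225), with the shaft top near (284,200), the red paddle near (299,192) and the hex driver beside it. The side view has the shaft top near (317,228). I'll enlarge both.

```bash
cat > h.py <<'E'
import numpy as np,cv2
from bench import ctrl,camera
def ray(c,u,v):
    K=c["intrinsics"];E=c["extrinsics"];d=np.linalg.inv(K)@[u,v,1];d=E[:3,:3]@[d[0],-d[1],-d[2]];return E[:3,3],d/np.linalg.norm(d)
def plane(c,u,v,z):
    o,d=ray(c,u,v);return o+d*(z-o[2])/d[2]
def tri(a,b):
    A=0;B=0
    for o,d in(a,b):
        P=np.eye(3)-np.outer(d,d);A=A+P;B=B+P@o
    return np.linalg.solve(A,B)
def proj(c,p):
    E=c["extrinsics"];q=E[:3,:3].T@(np.array(p)-E[:3,3]);K=c["intrinsics"];return K[0,0]*q[0]/-q[2]+K[0,2],-K[1,1]*q[1]/-q[2]+K[1,2]
E
python3 - <<'E'
from h import *
s=camera("scene");t=camera("side")
print(tri(ray(s,284,201),ray(t,317,228)),plane(s,284,201,.143),plane(t,317,228,.143))
a=cv2.resize(s["frame"][170:270,235:335],(600,600),interpolation=cv2.INTER_CUBIC)[:,:400*2]
b=cv2.resize(t["frame"][205:285,270:360],None,fx=6,fy=6,interpolation=cv2.INTER_CUBIC)
cv2.imwrite("pics/s1.png",a[:,:,::-1])
E
```

```text
[ 0.56316153 -0.10549195  0.14427836] [ 0.56132745 -0.10431311  0.143     ] [ 0.56356874 -0.10553953  0.143     ]
```

View pics/s1.png

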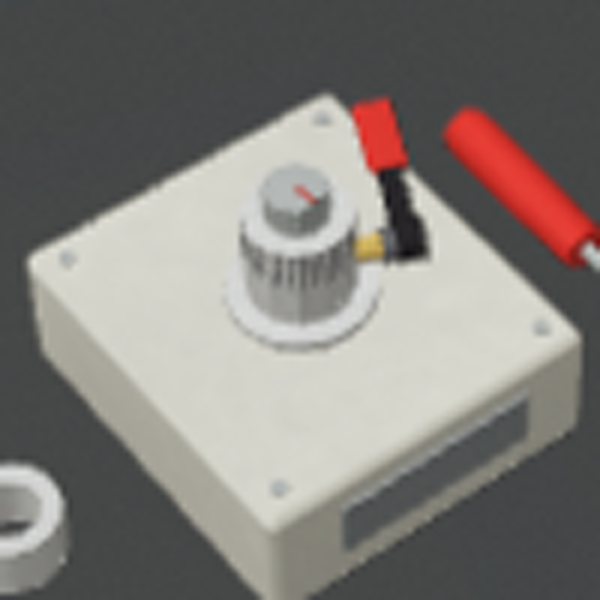

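The drive is about square to the image diagonals. The red flat line points to the lower right, the brass screw points right at crop (370,247), and the lever runs up to the red paddle at (380,130).

Run:
```python
from h import *
s=camera("scene")
f=lambda u,v,z:plane(s,235+u/6-.4,170+v/6-.4,z)
C=[f(*p,.074) for p in((325,95),(580,340),(270,530),(30,260))]
for a,b in zip(C,C[1:]+C[:1]): print(np.round(a,3),np.linalg.norm(b-a),np.degrees(np.arctan2(*(b-a)[1::-1])))
print(np.mean(C,0))
c=f(295,188,.143);print(c)
l=f(318,205,.143)-c;print("flat",np.degrees(np.arctan2(l[1],l[0])))
k=f(405,243,.1)-c;print("screw",k,np.degrees(np.arctan2(k[1],k[0])))
```

```text
[ 0.452 -0.05   0.074] 0.18727523766637602 14.50986588290463
[ 0.633 -0.003  0.074] 0.16399297878845676 -75.72791721659873
[ 0.674 -0.162  0.074] 0.18419742268037978 -165.7522171325679
[ 0.495 -0.208  0.074] 0.16316665072422123 105.35235743920819
[ 0.56346127 -0.10593946  0.074     ]
[ 0.56088182 -0.10477163  0.143     ]
flat 22.7025299630902
screw [ 0.01183151  0.04475809 -0.043     ] 75.19292525352714
```

>>> step_arm(
  plan=[
    [0,0,-0.05,0,0,0],
    [0,0,-0.06,0,0,0],
    [-0.041,-0.042,0,0,0,0],
    [-0.041,-0.042,0,0,0,0],
    [-0.041,-0.042,0,0,0,0],
    [-0.041,-0.042,0,0,0,0],
    [-0.041,-0.042,0,0,0,0],
    [-0.041,-0.042,0,0,0,0],
  ],
)

```text
t: 1.25
ee_pos: [0.3301, 0.3001, 0.3269]
orientation: [0.123, 0.992, 0.0, 0.0]
force: [1.4, 0.5, 0.2]
opening: 0.0852
gripper_force: 0.0
```

>>> step_arm(
  plan=[
    [-0.041,-0.042,0,0,0,0],
    [-0.041,-0.042,0,0,0,0],
    [-0.041,-0.042,0,0,0,0],
    [-0.041,-0.042,0,0,0,0],
    [-0.041,-0.042,0,0,0,0],
    [-0.041,-0.042,0,0,0,0],
    [0,0,0,0,0,0.18],
    [0,0,0,0,0,0.18],
  ],
)

```text
t: 2.25
ee_pos: [0.5067, -0.0034, 0.3266]
orientation: [0.302, 0.953, -0.0, -0.0]
force: [0.6, 0.5, 0.0]
opening: 0.0853
gripper_force: 0.0
```

>>> step_arm(
  plan=[
    [0,0,0,0,0,0.18],
    [0,0,0,0,0,0.18],
    [0,0,0,0,0,0.18],
    [0,0,0,0,0,0.18],
    [0,0,0,0,0,0.18],
    [0,0,0,0,0,0.18],
    [0,0,0,0,0,0.15],
    [0,0,0,0,0,0],
  ],
)

```text
t: 3.25
ee_pos: [0.5065, -0.0023, 0.3268]
orientation: [0.794, 0.608, -0.0, -0.0]
force: [-0.7, 0.7, 0.6]
opening: 0.0852
gripper_force: 0.0
```

Run:
```python
from h import *
o=ctrl.get_obs();print(o["t"],o["ee_pos"],o["orientation"],o["q"],o["force"])
c=camera("wrist");cv2.imwrite("pics/w1.png",c["frame"][:,:,::-1]);print(c["extrinsics"],c["intrinsics"][0],proj(c,[.563,-.106,.143]))
```

```text
3.25 [ 0.50652715 -0.00226812  0.32675433] [ 7.94005378e-01  6.07910730e-01 -3.99129378e-05 -4.77946650e-05] [-0.75812772  0.17689317  0.79472356  1.72313894 -0.13087006  1.29625528
 -0.19952679] [-0.69173336  0.70659473  0.55990514]
[[ 9.65489248e-01  2.47893823e-01  7.98696766e-02  5.27735888e-01]
 [-2.60442913e-01  9.19022099e-01  2.95918689e-01  7.47643466e-02]
 [-4.55826208e-05 -3.06507804e-01  9.51868144e-01  4.83602345e-01]
 [ 0.00000000e+00  0.00000000e+00  0.00000000e+00  1.00000000e+00]] [332.5294592    0.         316.00399387] (np.float64(387.97813029929574), np.float64(246.50235087186653))
```

View pics/w1.png

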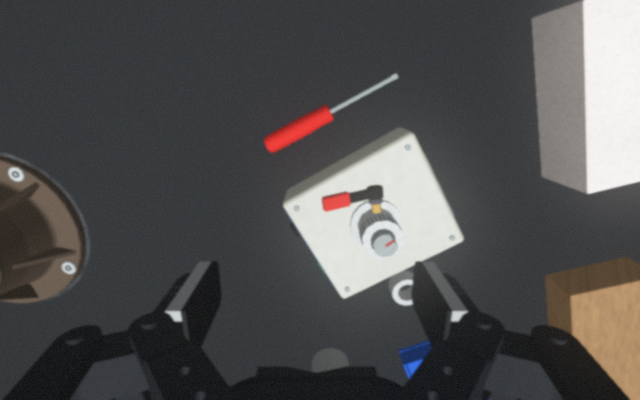

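The wrist view shows the shaft end at (384,244), the red line pointing up and to the right, the brass stem at (376,208), the lever pivot at (376,192) and the red paddle at (337,202).

Run:
```python
from h import *
c=camera("wrist");f=c["frame"].astype(int)
hsv=cv2.cvtColor(c["frame"],cv2.COLOR_RGB2HSV)
m=((hsv[...,0]<6)|(hsv[...,0]>174))&(hsv[...,1]>150)
m=m.astype(np.uint8);n,_,st,ce=cv2.connectedComponentsWithStats(m)
for i in range(1,n):
    if st[i,4]>10: print(st[i],ce[i])
b=((hsv[...,0]>14)&(hsv[...,0]<26)&(hsv[...,1]>110)&(hsv[...,2]>120)).astype(np.uint8)
n,_,st,cb=cv2.connectedComponentsWithStats(b)
for i in range(1,n):
    if st[i,4]>10: print('br',st[i],cb[i],plane(c,*cb[i],.094+.004))
ce0=plane(c,384,244,.143);print(ce0)
dk=((hsv[...,2]<60)).astype(np.uint8)[180:206,355:390];ys,xs=np.nonzero(dk);print(xs.min()+355,xs.max()+355,ys.min()+180,ys.max()+180)
for a,z in (((376,192),.1),):
    k=plane(c,*a,z)-ce0;print(k,np.degrees(np.arctan2(k[1],k[0])))
for z in(.105,.115,.125): print(z,plane(c,337,202,z)-ce0)
cor=[plane(c,u,v,.074) for u,v in((408,147),(452,238),(347,289),(296,208))]
for a,d in zip(cor,cor[1:]+cor[:1]): print(np.linalg.norm(d-a),np.degrees(np.arctan2(*(d-a)[1::-1])))
print(np.mean(cor,0))
```

```text
[ 264  105   70   48 1307] [297.77735272 128.93955624]
[323 194  27  16 309] [335.93851133 201.34627832]
br [373 205   7   8  46] [375.84782609 208.73913043] [ 0.56350437 -0.07565985  0.098     ]
[ 0.55955694 -0.10167531  0.143     ]Traceback (most recent call last):
  File "<stdin>", line 13, in <module>
    return umr_minimum(a, axis, None, out, keepdims, initial, where)
ValueError: zero-size array to reduction operation minimum which has no identity
```

Run:
```python
from h import *
from scipy.spatial.transform import Rotation as R
c=camera("wrist");o=ctrl.get_obs()
ce0=plane(c,384,244,.143)
an=lambda k:np.degrees(np.arctan2(k[1],k[0]))
k=plane(c,375.8,208.7,.098)-ce0;print('brass',k,an(k))
k=plane(c,376,192,.1)-ce0;print('piv',k,an(k))
for z in(.105,.115,.125):
    k=plane(c,336,201.3,z)-ce0;print(z,k,np.linalg.norm(k[:2]),an(k))
cor=[plane(c,u,v,.074) for u,v in((408,147),(452,238),(347,289),(296,208))]
for a,d in zip(cor,cor[1:]+cor[:1]): print(np.linalg.norm(d-a),an(d-a))
print(np.mean(cor,0))
k=plane(c,394,239,.143)-ce0;print('flat',an(k))
T=R.from_quat(o["orientation"]);y=T.apply([0,1,0]);print("tool y",an(y),T.inv().apply(np.array([.562,-.104,.24])-o["ee_pos"]))
```

```text
brass [ 0.00389745  0.02608416 -0.045     ] 81.50184526903004
piv [ 0.00830372  0.0476841  -0.043     ] 80.1215614068141
0.105 [-0.04090937  0.05033108 -0.038     ] 0.06485980559236394 129.10439320416125
0.115 [-0.04067509  0.0536626  -0.028     ] 0.06733600577732558 127.1613423750019
0.125 [-0.04044082  0.05699412 -0.018     ] 0.06988410937015532 125.35803472327238
0.14067196519375805 -75.33278921772205
0.15971816066635866 -165.36346880651638
0.14029635759556552 104.99251847468011
0.1605149589860454 14.771563767935788
[ 0.56091265 -0.10460181  0.074     ]
flat 14.668731208627468
tool y -15.001503772389553 [-0.08387447  0.07983645  0.08680353]
```

>>> step_arm(
  plan=[
    [-0.042,0.0395,0,0,0,0],
    [-0.042,0.0395,0,0,0,0],
    [0,0,0.05,0,0,0],
    [0,0,0.05,0,0,0.07],
    [0,0,0.027,0,0,0],
    [0,0,0,0,0,0],
    [0,0,0,0,0,0],
  ],
)

```text
t: 4.28
ee_pos: [0.5616, -0.1045, 0.2011]
orientation: [0.815, 0.58, 0.001, 0.001]
force: [-0.5, 0.6, 0.5]
opening: 0.0851
gripper_force: 0.0
```

Run:
```python
from h import *
o=ctrl.get_obs();print(o["ee_pos"],o["orientation"])
c=camera("wrist");cv2.imwrite("pics/w2.png",c["frame"][:,:,::-1])
print(proj(c,[.561,-.1045,.143]))
```

```text
[ 0.56161562 -0.10451134  0.20105877] [8.14874395e-01 5.79637028e-01 5.74085930e-04 5.53661452e-04]
(np.float64(314.58204386288236), np.float64(214.5951722650593))
```

View pics/w2.png

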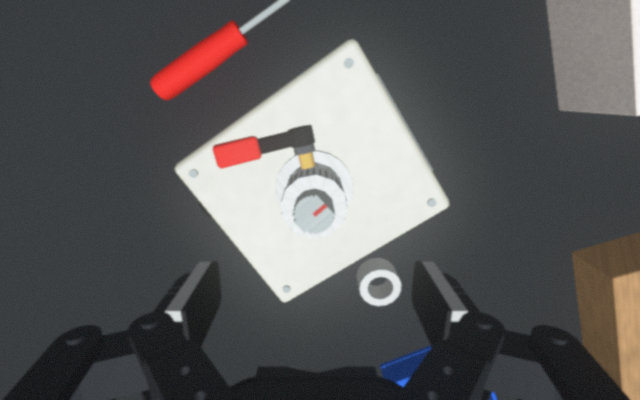

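The shaft end shows at (314,214), against a predicted (314.6,214.6), so the centre is good. The lever lies up and to the left at (237,152), clear of the fingers' path. Next I'll descend and pinch.

>>> step_arm(
  plan=[
    [0,0,0.03,0,0,-0.14],
    [0,0,0.03,0,0,0],
    [0,0,0.024,0,0,0],
    [0,0,0,0,0,0],
    [0,0,0,0,0,0],
  ],
)

```text
t: 4.95
ee_pos: [0.562, -0.1045, 0.1174]
orientation: [0.773, 0.635, 0.001, 0.001]
force: [-0.1, -0.6, 0.2]
opening: 0.0854
gripper_force: 0.0
```

>>> step_arm(
  plan=[
    [0,0,0,0,0,0],
    [0,0,0,0,0,0],
    [0,0,0,0,0,0],
    [0,0,0,0,0,0],
    [0,0,0,0,0,0],
    [0,0,0,0,0,0],
  ],
  claw=1,
  grip_force=40,
)

```text
t: 5.7
ee_pos: [0.5599, -0.1039, 0.116]
orientation: [0.773, 0.635, -0.0, -0.001]
force: [-4.8, 1.3, 6.0]
opening: 0.019
gripper_force: 39.2
```

Run:
```python
from h import *
o=ctrl.get_obs();print(o)
```

```text
{'t': 5.7, 'q': array([-0.39474025,  0.52061046,  0.69700425,  1.86871525, -0.41894747,
        0.90491988,  0.3072098 ]), 'joint_velocities': array([ 0.00033948,  0.00047563, -0.0001363 ,  0.00065396, -0.00086534,
       -0.0018497 , -0.00071159]), 'joint_torque': array([ 3.75757115e-01, -5.54147387e+01,  1.10093942e+01, -2.60249949e+01,
       -1.89760979e-01, -1.66439921e+00,  3.78677447e-02]), 'ee_pos': array([ 0.55991775, -0.10385763,  0.11596257]), 'orientation': array([ 7.72659204e-01,  6.34820328e-01, -2.91561162e-04, -9.05874048e-04]), 'force': array([-4.76316942,  1.29205088,  6.01495339]), 'wrist_torque': array([ 0.30208392,  0.93195706, -0.03186669]), 'gripper_force': 39.197275042533875, 'opening': 0.018974167536046548}
```

The opening of 19 mm doesn't match a 48 mm collar, so I'll look.

Run:
```python
from h import *
c=camera("wrist");s=camera("scene")
a=cv2.resize(s["frame"][160:260,220:360],(784,560),interpolation=cv2.INTER_CUBIC)
w=cv2.resize(c["frame"],(640,400))
cv2.imwrite("pics/w3.png",np.vstack([w,cv2.resize(s["frame"][170:250,235:363],(640,400),interpolation=cv2.INTER_CUBIC)])[:, :, ::-1][::1][:800])
im=cv2.imread("pics/w3.png");cv2.imwrite("pics/w3.png",cv2.resize(im,None,fx=.74,fy=.74))
```

```text
(no output)
```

View pics/w3.png

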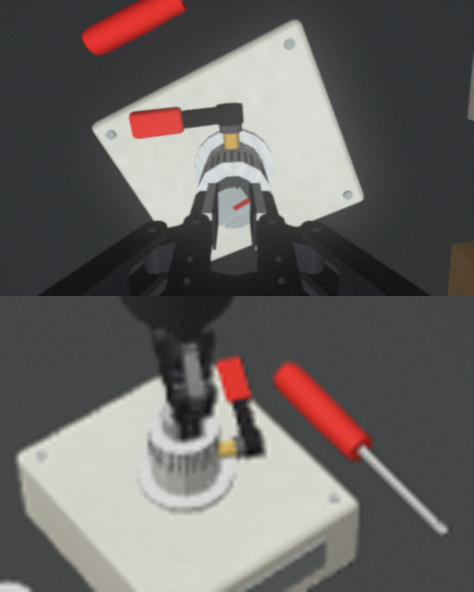

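Run:
```python
from h import *
from scipy.spatial.transform import Rotation as R
print(ctrl.finger_overhang)
o=ctrl.get_obs();T=R.from_quat(o["orientation"]);c=camera("wrist");s=camera("scene")
for n,p in(("tip+",[0,.0095,.019]),("tip-",[0,-.0095,.019]),("tcp",[0,0,0]),("tcp24",[0,.024,0]),("tip24",[0,.024,.019])):
    P=T.apply(p)+o["ee_pos"];print(n,P,np.array(proj(c,P))*.74,(np.array(proj(s,P))-[235,170])*5*.74+[0,296])
for z in(.081,.128,.143):print(z,np.array(proj(c,[.561,-.1045,z]))*.74,(np.array(proj(s,[.561,-.1045,z]))-[235,170])*5*.74+[0,296])
```

```text
0.019
tip+ [ 0.56922329 -0.10566168  0.09694686] [245.39467863 176.00292081] [186.13167945 463.25770909]
tip- [ 0.55058423 -0.10197599  0.09697976] [221.02471652 175.99378007] [181.38119555 443.24874849]
tcp [ 0.55993341 -0.10383853  0.11596328] [233.14636307 187.19861039] [182.70823714 435.31989939]
tcp24 [ 0.58347748 -0.10849414  0.11592172] [267.13231858 187.2110117 ] [188.84176938 460.97847666]
tip24 [ 0.58344784 -0.10847444  0.09692175] [263.99208081 176.00989636] [189.82209944 478.80169775]
0.081 [234.72176015 168.616216  ] [184.2542983  469.32545789]
0.128 [234.84699632 196.17369105] [181.71228111 425.09714189]
0.143 [234.90288979 208.47271662] [180.8706977  410.45451194]
```

Run:
```python
from h import *
c=camera("wrist");s=camera("scene");d=camera("side")
a=cv2.resize(c["frame"][200:400,217:417],(400,400),interpolation=cv2.INTER_CUBIC)
a=cv2.resize(c["frame"][210:330,250:390],(700,600),interpolation=cv2.INTER_CUBIC)[:,:]
a=cv2.resize(a,(400,343))
b=cv2.resize(s["frame"][175:225,255:313],(400,345),interpolation=cv2.INTER_CUBIC)[:343]
e=cv2.resize(d["frame"][190:260,280:360],(400,350),interpolation=cv2.INTER_CUBIC)[:343]
cv2.imwrite("pics/w4.png",cv2.resize(np.hstack([a,b]),(800,343))[:,:,::-1])
```

```text
(no output)
```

View pics/w4.png

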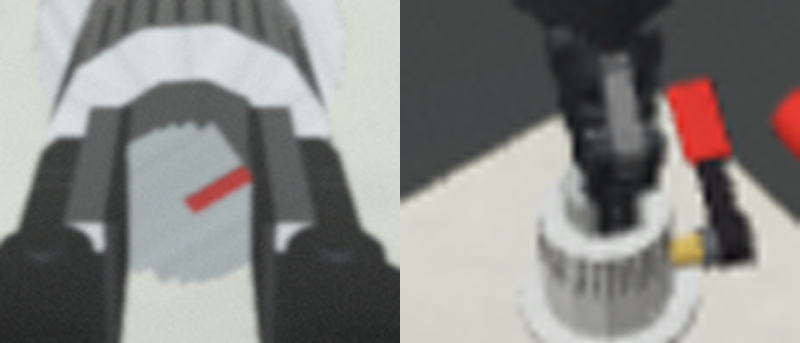

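The fingertips are around the shaft's end, above the collar. The tips therefore sit about 35 mm farther back than the stated overhang suggests. I'll open, go lower in small steps while watching the force, and pinch again.

>>> step_arm(
  plan=[
    [0,0,0,0,0,0],
    [0,0,0,0,0,0],
    [0,0,0,0,0,0],
    [0,0,0,0,0,0],
    [0,0,0.008,0,0,0],
    [0,0,0.008,0,0,0],
    [0,0,0,0,0,0],
  ],
  claw=0,
)

```text
t: 6.92
ee_pos: [0.5602, -0.104, 0.0988]
orientation: [0.773, 0.635, -0.001, -0.001]
force: [-0.3, 0.0, 0.4]
opening: 0.085
gripper_force: 0.0
```

Run:
```python
from h import *
o=ctrl.get_obs();print(o["ee_pos"],o["force"],o["opening"],o["t"])
c=camera("wrist");d=camera("side")
a=c["frame"][150:400,120:520]
e=cv2.resize(d["frame"][185:265,270:366],(400,333),interpolation=cv2.INTER_CUBIC)[:250]
e=cv2.resize(d["frame"][190:252,270:369],(400,250),interpolation=cv2.INTER_CUBIC)
cv2.imwrite("pics/w5.png",np.hstack([a,e])[:,:,::-1])
```

```text
[ 0.56017479 -0.10401156  0.09880781] [-0.34718149  0.01311346  0.43292098] 0.08500668243374293 6.925
```

View pics/w5.png

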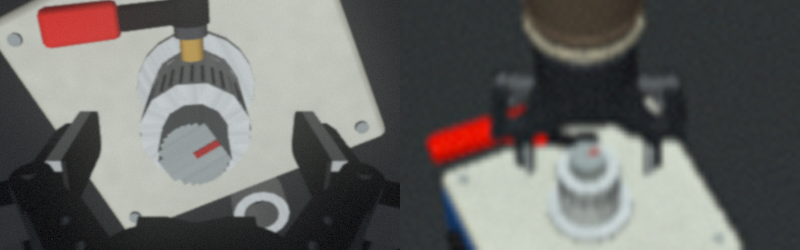

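The side view shows the open tips at about collar-top height, with the gripper body well above the shaft. I'll lower another 20 mm.

>>> step_arm(
  plan=[
    [0,0,0.005,0,0,0],
    [0,0,0.005,0,0,0],
    [0,0,0.005,0,0,0],
    [0,0,0,0,0,0],
  ],
)

```text
t: 7.52
ee_pos: [0.5605, -0.1041, 0.0843]
orientation: [0.773, 0.635, -0.0, -0.0]
force: [0.6, -0.0, 0.1]
opening: 0.0851
gripper_force: 0.0
```

>>> step_arm(
  plan=[
    [0.0005,0,0.003,0,0,0],
    [0,0,0.003,0,0,0],
    [0,0,0,0,0,0],
  ],
)

```text
t: 7.9
ee_pos: [0.5608, -0.1036, 0.0786]
orientation: [0.773, 0.635, -0.0, -0.0]
force: [-0.7, 0.2, -0.1]
opening: 0.0853
gripper_force: 0.0
```

>>> step_arm(
  plan=[
    [0,0,0,0,0,0],
    [0,0,0,0,0,0],
    [0,0,0,0,0,0],
    [0,0,0,0,0,0],
    [0,0,0,0,0,0],
  ],
  claw=1,
  grip_force=40,
)

```text
t: 8.52
ee_pos: [0.56, -0.1034, 0.079]
orientation: [0.773, 0.635, -0.0, -0.001]
force: [-5.3, 1.0, 6.1]
opening: 0.0471
gripper_force: 40.8
```

>>> step_arm(
  plan=[
    [0,0,0,0,0,0.1],
    [0,0,0,0,0,0.1],
    [0,0,0,0,0,0.1],
    [0,0,0,0,0,0.1],
    [0,0,0,0,0,0.1],
    [0,0,0,0,0,0.1],
    [0,0,0,0,0,0.1],
    [0,0,0,0,0,0.0],
  ],
)

```text
t: 9.52
ee_pos: [0.5613, -0.1042, 0.0791]
orientation: [0.943, 0.331, 0.0, 0.001]
force: [1.6, -1.3, -2.0]
opening: 0.0466
gripper_force: 42.1
```

```bash
cat > ang.py <<'E'
from h import *
from scipy.spatial.transform import Rotation as R
an=lambda k:np.degrees(np.arctan2(k[1],k[0]))
o=ctrl.get_obs();print(o["t"],o["ee_pos"],o["force"],o["wrist_torque"],o["opening"],"tooly",an(R.from_quat(o["orientation"]).apply([0,1,0])),o["q"][6])
c=camera("wrist");hsv=cv2.cvtColor(c["frame"],cv2.COLOR_RGB2HSV)
b=((hsv[...,0]>14)&(hsv[...,0]<26)&(hsv[...,1]>110)&(hsv[...,2]>100)).astype(np.uint8)
n,_,st,cb=cv2.connectedComponentsWithStats(b)
for i in range(1,n):
    if 20<st[i,4]<1500: k=plane(c,*cb[i],.098)-[.561,-.1045,0];print('brass',st[i],k,an(k))
m=(((hsv[...,0]<6)|(hsv[...,0]>174))&(hsv[...,1]>150)).astype(np.uint8)
n,_,st,cb=cv2.connectedComponentsWithStats(m)
for i in range(1,n):
    if st[i,4]>15: k=plane(c,*cb[i],.115)-[.561,-.1045,0];print('red',st[i],cb[i],k,an(k))
E
python3 ang.py
```

```text
9.525 [ 0.56130525 -0.10423742  0.07906238] [ 1.57550696 -1.3264655  -1.99406071] [-0.35244745 -0.48592091 -0.16796426] 0.04664708212280889 tooly -51.28510601898971 -0.21016412520234323
brass [300 203  25  25 523] [0.02095489 0.01947019 0.098     ] 42.89663058325004
red [  56   91   76  145 6211] [ 92.54097569 164.34310095] [-0.00901193  0.0991256   0.115     ] 95.19472021280845
red [ 133  161   98   54 4066] [181.09591736 186.43679292] [0.00417303 0.06915793 0.115     ] 86.54692256523532
red [314 317  14  25 148] [320.56756757 328.92567568] [-0.01311534 -0.01248638  0.115     ] -136.40729725597404
```

>>> step_arm(
  plan=[
    [0,0,0,0,0,0.1],
    [0,0,0,0,0,0.1],
    [0,0,0,0,0,0.1],
    [0,0,0,0,0,0.06],
    [0,0,0,0,0,0.0],
    [0,0,0,0,0,0.0],
  ],
)

```text
t: 10.32
ee_pos: [0.5617, -0.1049, 0.0791]
orientation: [0.987, 0.158, 0.001, 0.001]
force: [3.1, -7.2, -2.4]
opening: 0.047
gripper_force: 42.5
```

```bash
python3 ang.py
```

```text
10.325 [ 0.56170154 -0.1049319   0.07909812] [ 3.09838979 -7.2128055  -2.41140315] [-0.957388   -0.84377444 -0.03267104] 0.047040567340457105 tooly -71.81258590604385 -0.4928830218089676
brass [301 203  24  25 521] [0.02637392 0.01058601 0.098     ] 21.869634986540586
red [ 134  161   97   55 4024] [181.35959245 186.75149105] [0.02795053 0.06296497 0.115     ] 66.0632795114237
red [  79  172   51  136 5268] [104.88762339 238.81529992] [-0.00270023  0.08759291  0.115     ] 91.76569802607396
red [312 316   7  26 141] [314.90070922 328.18439716] [-0.01718698 -0.0048573   0.115     ] -164.21889658656767
```

>>> step_arm(
  plan=[
    [0,0,0,0,0,0.04],
    [0,0,0,0,0,0.04],
    [0,0,0,0,0,0.0],
    [0,0,0,0,0,0.0],
  ],
)

```text
t: 10.88
ee_pos: [0.5617, -0.1051, 0.0791]
orientation: [0.993, 0.118, 0.001, 0.001]
force: [2.5, -5.6, 2.4]
opening: 0.0468
gripper_force: 42.7
```

```bash
python3 ang.py
```

```text
10.875 [ 0.56173681 -0.10507789  0.07911667] [ 2.48165072 -5.57685023  2.35130368] [-0.98745034 -0.37156748  0.09086797] 0.04676415223852857 tooly -76.3892018822358 -0.5561997914386221
brass [300 203  25  25 528] [0.02713756 0.00842638 0.098     ] 17.24989779622189
red [ 134  161   97   55 4008] [181.50723553 186.83932136] [0.03285089 0.06045524 0.115     ] 61.48069662657321
red [  81  188   59  134 5100] [110.98921569 254.06647059] [-0.00196554  0.08480038  0.115     ] 91.32778996509218
red [309 316  10  26 148] [313.70945946 328.2972973 ] [-0.01771336 -0.00301102  0.115     ] -170.35273465765192
```

>>> step_arm(
  plan=[
    [0,0,0,0,0,0.0],
    [0,0,0,0,0,0],
    [0,0,0,0,0,0],
    [0,0,0,0,0,0.0],
    [0,0,0,0,0,0.0],
  ],
  claw=0,
)

```text
t: 11.55
ee_pos: [0.561, -0.1035, 0.0788]
orientation: [0.993, 0.118, -0.0, -0.0]
force: [0.4, -0.5, 0.9]
opening: 0.0853
gripper_force: 0.0
```

```bash
python3 ang.py
```

```text
11.55 [ 0.56096028 -0.10352668  0.07880748] [ 0.41460272 -0.50303999  0.85683451] [ 0.01897073 -0.03020824  0.02958235] 0.08531625231110307 tooly -76.48010789316905 -0.5581784398192239
brass [300 202  25  26 526] [0.02662783 0.00997626 0.098     ] 20.53873296429146
red [ 132  167   97   58 3987] [179.3972912  194.23752195] [0.02920486 0.06221248 0.115     ] 64.85288635799704
red [  83  188   60  133 5084] [113.60326515 253.63630999] [-0.00203601  0.08517097  0.115     ] 91.36939283911596
red [314 316  10  26 138] [318.22463768 328.2173913 ] [-0.01771899 -0.00339012  0.115     ] -169.16865909548443
```

>>> step_arm(
  plan=[
    [0,0,-0.03,0,0,0.0],
    [0,0,-0.05,0,0,0],
    [0,0,-0.03,0,0,0],
    [0,0,0,0,0,0.0],
    [0,0,0,0,0,0.0],
  ],
)

```text
t: 12.22
ee_pos: [0.5606, -0.1032, 0.1881]
orientation: [0.993, 0.118, -0.0, -0.0]
force: [-0.0, 0.2, -0.5]
opening: 0.0857
gripper_force: 0.0
```

```bash
python3 ang.py
python3 - <<'E'
from h import *
c=camera("wrist");print(proj(c,[.561,-.1045,.143]))
f=c["frame"][60:300,150:470];cv2.imwrite("pics/w6.png",cv2.resize(f,(800,600),interpolation=cv2.INTER_CUBIC)[:,:,::-1])
E
```

```text
12.225 [ 0.5606063  -0.10320464  0.18811812] [-0.04570547  0.1524949  -0.54509964] [ 0.02240625 -0.00987391  0.00076222] 0.08568779376084361 tooly -76.47327421683896 -0.6721054752911865
brass [308 156  14  15 163] [0.0267969 0.0101835 0.098    ] 20.808053822630317
red [ 217  135   50   29 1081] [241.94542091 148.4986124 ] [0.02869593 0.062095   0.115     ] 65.19694984131785
red [ 157  160   35   94 2324] [174.22547332 206.20697074] [-0.02470862  0.10318395  0.115     ] 103.46657383616792
(np.float64(319.69021226491134), np.float64(220.3660461248608))
```

View pics/w6.png

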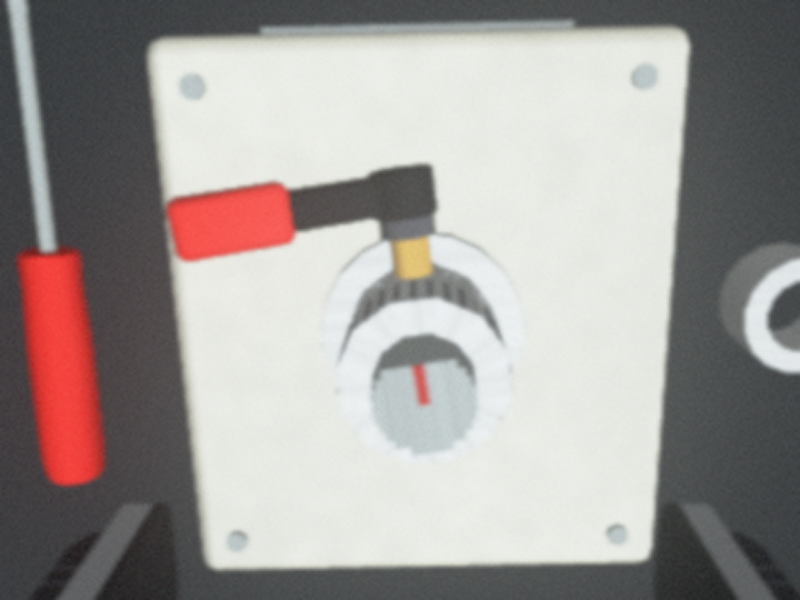

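The flat's red line and the collar's screw both point about 8° left of image up: line (425,405)→(419,367), stem at (412,258), paddle edge tilted the same. So the collar is home and the lever is still up. I'll close the fingers, move over the paddle and feel downward.

>>> step_arm(
  plan=[
    [0.021,-0.025,-0.005,0,0,0],
    [0.021,-0.025,0,0,0,0],
    [0,0,0,0,0,-0.13],
    [0,0,0,0,0,0],
    [0,0,0,0,0,0],
    [0,0,0,0,0,0],
    [0,0,0,0,0,0],
    [0,0,0,0,0,0],
  ],
  claw=1,
  grip_force=20,
)

```text
t: 13.32
ee_pos: [0.5901, -0.0453, 0.1938]
orientation: [0.983, 0.182, 0.0, -0.0]
force: [0.4, 1.0, 1.0]
opening: -0.0001
gripper_force: 0.0
```

>>> step_arm(
  plan=[
    [0,0,0.03,0,0,0],
    [0,0,0.025,0,0,0],
    [0,0,0,0,0,0],
    [0,0,0,0,0,0],
    [0,0,0,0,0,0],
  ],
)

```text
t: 13.95
ee_pos: [0.5908, -0.0455, 0.1399]
orientation: [0.983, 0.182, 0.001, 0.0]
force: [-0.1, 0.4, -0.2]
opening: 0.0002
gripper_force: 0.0
```

```bash
python3 ang.py
python3 - <<'E'
from h import *
c=camera("wrist");s=camera("scene")
a=c["frame"][120:340,180:460]
a=cv2.resize(a,(509,400));b=cv2.resize(s["frame"][160:240,255:313],(290,400),interpolation=cv2.INTER_CUBIC)
cv2.imwrite("pics/w7.png",np.hstack([a,b])[:,:,::-1])
E
```

```text
13.95 [ 0.5908036  -0.04549219  0.13994275] [-0.10347619  0.40726554 -0.20141311] [0.03289047 0.04789146 0.02036569] 0.000234469791194124 tooly -69.05252292355942 -0.6195639467491545
brass [376 245  15  15 196] [0.02592488 0.01075177 0.098     ] 22.52515246814912
red [ 185  201   31  104 2763] [199.58849077 252.91567137] [-0.00766919  0.12099994  0.115     ] 93.62665830856692
red [ 285  217   53   31 1307] [310.61667942 231.78270849] [0.02937151 0.06312031 0.115     ] 65.04621998842482
```

View pics/w7.png

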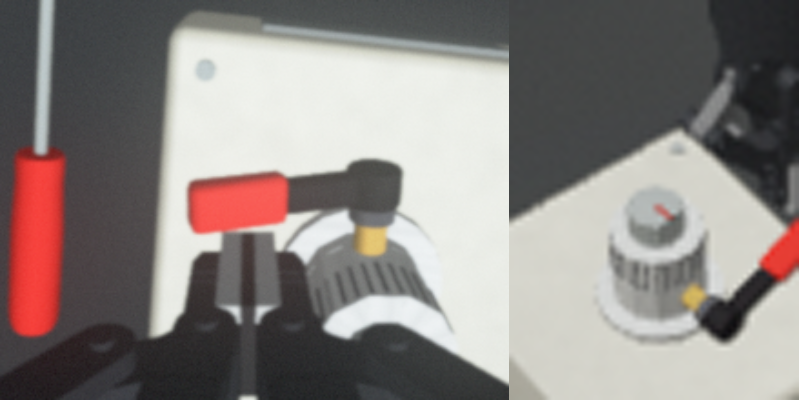

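The closed tips are in line with the paddle: tips at (248,235) with the paddle spanning x 190 to 287. I'll feel downward in small steps.

>>> step_arm(
  plan=[
    [0,0,0.01,0,0,0],
    [0,0,0.005,0,0,0],
    [0,0,0.003,0,0,0],
    [0,0,0.002,0,0,0],
    [0,0,0,0,0,0],
  ],
)

```text
t: 14.72
ee_pos: [0.5901, -0.0453, 0.1187]
orientation: [0.983, 0.182, -0.0, 0.0]
force: [-0.4, -0.0, 1.1]
opening: 0.0002
gripper_force: 0.0
```

>>> step_arm(
  plan=[
    [0,0,0.002,0,0,0],
    [0,0,0.002,0,0,0],
    [0,0,0.002,0,0,0],
    [0,0,0,0,0,0],
    [0,0,0,0,0,0],
  ],
)

```text
t: 15.35
ee_pos: [0.5901, -0.0452, 0.1128]
orientation: [0.983, 0.182, 0.0, -0.0]
force: [-1.0, 0.4, -0.2]
opening: -0.0004
gripper_force: 0.0
```

>>> step_arm(
  plan=[
    [0,0,0.002,0,0,0],
    [0,0,0.002,0,0,0],
    [0,0,0.001,0,0,0],
    [0,0,0,0,0,0],
    [0,0,0,0,0,0],
  ],
)

```text
t: 15.98
ee_pos: [0.5902, -0.0452, 0.1078]
orientation: [0.983, 0.182, 0.0, -0.0]
force: [0.8, -0.4, 0.1]
opening: -0.0002
gripper_force: 0.0
```

>>> step_arm(
  plan=[
    [0,0,0.002,0,0,0],
    [0,0,0.001,0,0,0],
    [0,0,0,0,0,0],
    [0,0,0,0,0,0],
  ],
)

```text
t: 16.48
ee_pos: [0.5901, -0.0453, 0.1048]
orientation: [0.983, 0.182, 0.0, -0.0]
force: [0.7, 1.3, 0.1]
opening: -0.0001
gripper_force: 0.0
```

>>> step_arm(
  plan=[
    [0,0,0.001,0,0,0],
    [0,0,0.001,0,0,0],
    [0,0,0.001,0,0,0],
    [0,0,0,0,0,0],
    [0,0,0,0,0,0],
  ],
)

```text
t: 17.1
ee_pos: [0.5901, -0.0453, 0.1018]
orientation: [0.983, 0.182, 0.0, 0.0]
force: [-0.5, -0.2, -0.4]
opening: -0.0002
gripper_force: 0.0
```

>>> step_arm(
  plan=[
    [0,0,0.001,0,0,0],
    [0,0,0.001,0,0,0],
    [0,0,0,0,0,0],
    [0,0,0,0,0,0],
  ],
)

```text
t: 17.6
ee_pos: [0.5902, -0.0451, 0.0999]
orientation: [0.983, 0.182, 0.0, -0.0]
force: [-0.0, 0.7, 2.7]
opening: -0.0001
gripper_force: 1.0
```

Contact. I'll go on until the stop.

>>> step_arm(
  plan=[
    [0,0,0.001,0,0,0],
    [0,0,0.001,0,0,0],
    [0,0,0.001,0,0,0],
    [0,0,0,0,0,0],
    [0,0,0,0,0,0],
  ],
)

```text
t: 18.23
ee_pos: [0.5901, -0.0453, 0.0967]
orientation: [0.983, 0.182, -0.0, 0.0]
force: [-0.4, 1.3, 1.6]
opening: -0.0001
gripper_force: 0.5
```

>>> step_arm(
  plan=[
    [0,0,0.001,0,0,0],
    [0,0,0.001,0,0,0],
    [0,0,0.001,0,0,0],
    [0,0,0,0,0,0],
    [0,0,0,0,0,0],
  ],
)

```text
t: 18.85
ee_pos: [0.59, -0.0454, 0.0937]
orientation: [0.983, 0.182, -0.0, 0.0]
force: [-0.3, 0.4, 1.0]
opening: 0.0
gripper_force: 0.5
```

>>> step_arm(
  plan=[
    [0,0,0.001,0,0,0],
    [0,0,0.001,0,0,0],
    [0,0,0,0,0,0],
    [0,0,0,0,0,0],
  ],
)

```text
t: 19.35
ee_pos: [0.5901, -0.0454, 0.0917]
orientation: [0.983, 0.182, -0.0, 0.0]
force: [-0.6, 0.1, -0.2]
opening: 0.0
gripper_force: 0.4
```

```bash
python3 ang.py
```

```text
19.35 [ 0.59010266 -0.04537504  0.09173447] [-0.64237741  0.10451486 -0.18110519] [ 0.09863318  0.03123507 -0.03125505] 1.275017491455243e-05 tooly -69.05178249433753 -0.5733265373364345
brass [391 285  21  17 277] [0.02644975 0.01102287 0.098     ] 22.623827905820168
red [ 163  219   35  116 3557] [179.66010683 275.25330335] [0.00696361 0.11799097 0.115     ] 86.62242610387021
red [332 247   8  11  83] [335.40963855 252.1686747 ] [0.04316481 0.05611296 0.115     ] 52.43077323191662
red [273 248  28  33 509] [282.80746562 260.84479371] [0.03071573 0.07653552 0.115     ] 68.13310270542682
```

>>> step_arm(
  plan=[
    [0,0,0.001,0,0,0],
    [0,0,0.001,0,0,0],
    [0,0,0,0,0,0],
  ],
)

```text
t: 19.77
ee_pos: [0.5901, -0.0452, 0.0897]
orientation: [0.983, 0.182, -0.0, -0.0]
force: [-0.2, 0.3, 1.8]
opening: -0.0001
gripper_force: 0.8
```

>>> step_arm(
  plan=[
    [0,0,0.001,0,0,0],
    [0,0,0.0005,0,0,0],
    [0,0,0,0,0,0],
  ],
)

```text
t: 20.15
ee_pos: [0.5901, -0.0453, 0.0882]
orientation: [0.983, 0.182, -0.0, 0.0]
force: [-0.5, 1.6, 1.1]
opening: -0.0001
gripper_force: 0.9
```

>>> step_arm(
  plan=[
    [0,0,0.001,0,0,0],
    [0,0,0,0,0,0],
  ],
)

```text
t: 20.4
ee_pos: [0.5901, -0.0452, 0.0872]
orientation: [0.983, 0.182, -0.0, 0.0]
force: [-0.8, 0.9, 1.9]
opening: -0.0001
gripper_force: 0.9
```

>>> step_arm(
  plan=[
    [0,0,0.001,0,0,0],
    [0,0,0,0,0,0],
  ],
)

```text
t: 20.65
ee_pos: [0.5901, -0.0453, 0.0862]
orientation: [0.983, 0.182, -0.0, 0.0]
force: [-0.7, 1.7, 1.8]
opening: 0.0003
gripper_force: 0.8
```

>>> step_arm(
  plan=[
    [0,0,0.001,0,0,0],
    [0,0,0,0,0,0],
  ],
)

```text
t: 20.9
ee_pos: [0.5901, -0.0452, 0.0852]
orientation: [0.983, 0.182, -0.0, 0.0]
force: [-1.0, 1.0, 1.5]
opening: -0.0003
gripper_force: 0.8
```

>>> step_arm(
  plan=[
    [0,0,0.0007,0,0,0],
    [0,0,0,0,0,0],
  ],
)

```text
t: 21.15
ee_pos: [0.5901, -0.0453, 0.0846]
orientation: [0.983, 0.182, 0.0, 0.0]
force: [-0.1, 1.3, 2.3]
opening: 0.0002
gripper_force: 1.1
```

>>> step_arm(
  plan=[
    [0,0,0.0007,0,0,0],
    [0,0,0,0,0,0],
  ],
)

```text
t: 21.4
ee_pos: [0.5901, -0.0452, 0.0839]
orientation: [0.983, 0.182, 0.0, -0.0]
force: [-0.8, 1.9, 2.9]
opening: 0.0003
gripper_force: 1.5
```

>>> step_arm(
  plan=[
    [0,0,0.0007,0,0,0],
    [0,0,0,0,0,0],
  ],
)

```text
t: 21.65
ee_pos: [0.5901, -0.0452, 0.0832]
orientation: [0.983, 0.182, 0.0, -0.0]
force: [-1.5, 0.8, 2.7]
opening: -0.0001
gripper_force: 1.6
```

>>> step_arm(
  plan=[
    [0,0,0.0006,0,0,0],
    [0,0,0,0,0,0],
  ],
)

```text
t: 21.9
ee_pos: [0.5901, -0.0451, 0.0825]
orientation: [0.983, 0.182, -0.0, -0.0]
force: [-0.4, 1.8, 3.3]
opening: 0.0002
gripper_force: 1.6
```

>>> step_arm(
  plan=[
    [0,0,0.0006,0,0,0],
    [0,0,0,0,0,0],
  ],
)

```text
t: 22.15
ee_pos: [0.5901, -0.0452, 0.082]
orientation: [0.983, 0.182, -0.0, -0.0]
force: [-0.7, 1.9, 3.8]
opening: -0.0003
gripper_force: 1.6
```

>>> step_arm(
  plan=[
    [0,0,0.0006,0,0,0],
    [0,0,0,0,0,0],
  ],
)

```text
t: 22.4
ee_pos: [0.5901, -0.0451, 0.0813]
orientation: [0.983, 0.182, -0.0, -0.0]
force: [-0.2, 1.4, 2.9]
opening: -0.0001
gripper_force: 1.6
```

>>> step_arm(
  plan=[
    [0,0,0.0006,0,0,0],
    [0,0,0,0,0,0],
  ],
)

```text
t: 22.65
ee_pos: [0.5901, -0.0451, 0.0807]
orientation: [0.983, 0.182, -0.0, -0.0]
force: [-0.6, 2.8, 3.0]
opening: 0.0002
gripper_force: 1.6
```

>>> step_arm(
  plan=[
    [0,0,0.0006,0,0,0],
    [0,0,0.0006,0,0,0],
    [0,0,0,0,0,0],
  ],
)

```text
t: 23.02
ee_pos: [0.5901, -0.0452, 0.0795]
orientation: [0.983, 0.182, -0.0, -0.0]
force: [-0.4, 1.9, 3.0]
opening: -0.0
gripper_force: 1.6
```

>>> step_arm(
  plan=[
    [0,0,0.0006,0,0,0],
    [0,0,0,0,0,0],
  ],
)

```text
t: 23.28
ee_pos: [0.5901, -0.0452, 0.079]
orientation: [0.983, 0.182, -0.0, 0.0]
force: [-1.2, 2.9, 2.9]
opening: 0.0002
gripper_force: 1.7
```

>>> step_arm(
  plan=[
    [0,0,0.0006,0,0,0],
    [0,0,0,0,0,0],
  ],
)

```text
t: 23.52
ee_pos: [0.5901, -0.0452, 0.0784]
orientation: [0.983, 0.182, -0.0, -0.0]
force: [-1.0, 1.7, 3.4]
opening: -0.0
gripper_force: 1.7
```

>>> step_arm(
  plan=[
    [0,0,0.0006,0,0,0],
    [0,0,0,0,0,0],
  ],
)

```text
t: 23.78
ee_pos: [0.5901, -0.0452, 0.0778]
orientation: [0.983, 0.182, -0.0, -0.0]
force: [-1.1, 2.3, 4.8]
opening: 0.0
gripper_force: 2.0
```

>>> step_arm(
  plan=[
    [0,0,0.0004,0,0,0],
    [0,0,0,0,0,0],
  ],
)

```text
t: 24.02
ee_pos: [0.5902, -0.0452, 0.0776]
orientation: [0.983, 0.182, 0.0, -0.0]
force: [-2.0, 2.3, 6.2]
opening: -0.0
gripper_force: 3.2
```

>>> step_arm(
  plan=[
    [0,0,0.0004,0,0,0],
    [0,0,0,0,0,0],
  ],
)

```text
t: 24.28
ee_pos: [0.5902, -0.0453, 0.0774]
orientation: [0.983, 0.182, 0.0, -0.0]
force: [-2.6, 3.0, 8.3]
opening: -0.0002
gripper_force: 4.4
```

>>> step_arm(
  plan=[
    [0,0,0.0004,0,0,0],
    [0,0,0,0,0,0],
  ],
)

```text
t: 24.52
ee_pos: [0.5904, -0.0453, 0.0772]
orientation: [0.983, 0.182, 0.0, -0.0]
force: [-2.4, 3.4, 10.7]
opening: 0.0
gripper_force: 5.4
```

That's the stop: force is rising about 2 N per 0.4 mm. I'll take it to about 14 N.

>>> step_arm(
  plan=[
    [0,0,0.0004,0,0,0],
    [0,0,0.0002,0,0,0],
    [0,0,0,0,0,0],
    [0,0,0,0,0,0],
    [0,0,0,0,0,0],
    [0,0,0,0,0,0],
  ],
)

```text
t: 25.28
ee_pos: [0.5908, -0.0455, 0.077]
orientation: [0.983, 0.182, 0.001, 0.0]
force: [-2.7, 3.9, 13.3]
opening: -0.0003
gripper_force: 7.0
```

```bash
python3 ang.py
```

```text
25.275 [ 0.59075182 -0.04549592  0.07701908] [-2.72303521  3.88248117 13.32232612] [ 0.70181345  0.61539701 -0.04387489] -0.0002779701942791971 tooly -69.05507589193026 -0.5573206283458723
red [ 154  227   37  115 3659] [171.60289697 281.97021044] [0.01394113 0.11691103 0.115     ] 83.19983975973108
red [275 246  26  30 465] [284.37849462 257.35913978] [0.04096793 0.07762443 0.115     ] 62.17620416996018
red [332 251   8   7  52] [335.5 254. ] [0.04962304 0.05918653 0.115     ] 50.02293416590947
```

13 N held at the stop. I'll retreat straight up and check.

>>> step_arm(
  plan=[
    [0,0,-0.005,0,0,0],
    [0,0,-0.03,0,0,0],
    [0,0,-0.05,0,0,0],
    [0,0,-0.05,0,0,0],
    [0,0.05,0,0,0,0],
    [0,0,0,0,0,0],
    [0,0,0,0,0,0],
  ],
)

```text
t: 26.2
ee_pos: [0.6077, -0.0924, 0.2106]
orientation: [0.983, 0.181, -0.0, 0.0]
force: [-0.2, 0.3, -0.1]
opening: 0.0002
gripper_force: 0.0
```

```bash
python3 ang.py
python3 - <<'E'
from h import *
c=camera("wrist");print(proj(c,[.561,-.1045,.143]))
cv2.imwrite("pics/w8.png",cv2.resize(c["frame"][80:300,170:460],(790,600),interpolation=cv2.INTER_CUBIC)[:,:,::-1])
E
```

```text
26.2 [ 0.60771699 -0.09241468  0.21061054] [-0.16158579  0.29158274 -0.05214335] [ 0.02962428 -0.01637854  0.01612703] 0.00015895589241716164 tooly -69.11841580785749 -0.6145433235379938
brass [306 208  11  11 111] [0.02656645 0.01010036 0.098     ] 20.816421872507807
red [236 178  35  19 595] [253.27226891 187.18655462] [0.03668667 0.06207438 0.115     ] 59.41642497503411
red [ 165  181   24   86 1923] [176.49037962 223.70774831] [-0.01529619  0.11129399  0.115     ] 97.82567274547273
(np.float64(310.96850114627296), np.float64(269.10261168658155))
```

View pics/w8.png

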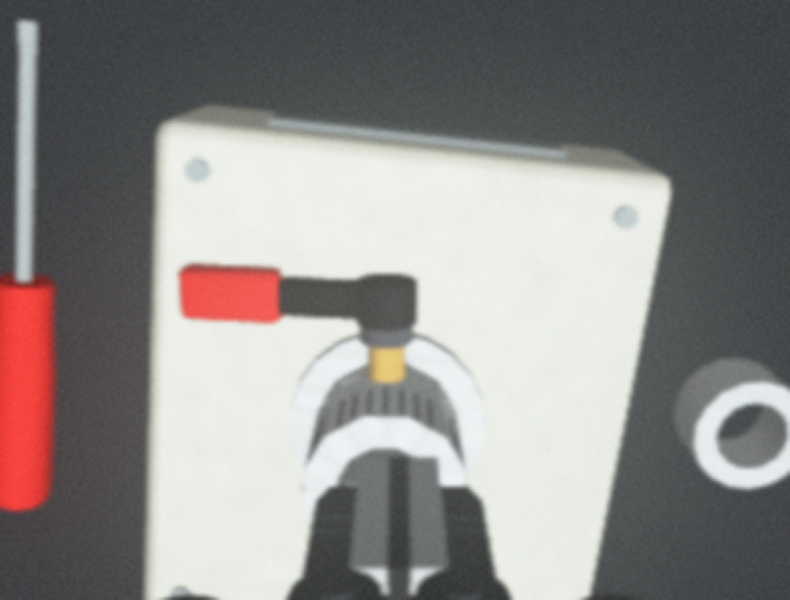

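The lever is down near level, with the paddle at (230,293). The screw points the same way as before pressing (20.8°), and nothing else has moved.

```bash
python3 -c "
from bench import ctrl;print(ctrl.hand_in())"
```

```text
the job is handed in; nothing more can be done
None
```

I turned the collar clockwise onto the flat, pressed the lever to its stop and held it there at about 13 N, then released everything and handed the job in; `hand_in()` returned no verdict, so I don't have the judged result.

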